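Lock the plugged test coupler with its two cam arms

ROBOT

A 6-joint arm with a two-finger parallel gripper is mounted at the origin on a cart in front of the work surface, level with it; the furniture and walls round the work are solid. World frame = base frame: x ahead of the robot, y to its left, z up, the work surface at z = 0. Lengths are in m, angles in rad, forces in N, time in s.
With the tool pointing down it reaches from about 0.25 to 0.8 m from the base axis. Payload 8.5 kg.
Tool frame: the origin (TCP) lies on the centre line of the jaws, within the pads' length; the fingertips stand 22 mm ahead of it and the grasp point (between the pads) lies 3 mm ahead of it; z points along the fingers, y is the line along which they close (so a half turn about z gives the same grasp; the last joint's range is limited). The gripper opens to 85 mm and grips with 20 to 120 N. Pads are 22 mm wide; open, the fingers measure 114 mm over their backs; the gripper's body (76 mm by 85 mm) begins 54 mm behind the grasp point. The pads swing forward as they close: fully open they stand 13 mm farther back than shut.
Start: joints at [-1.15, 0.238, -0.013, 1.319, 0, 1.571], TCP at [0.214, -0.479, 0.224] pointing down, gripper open.
Joint ranges: [-2.66, 2.66], [-1.03, 1.9], [-1.14, 1.46], [-1.82, 2.27], [-1.45, 1.34], [-3.14, 3.14]. Speed limits (rad/s): [2.22, 2.22, 2.79, 3.14, 3.14, 3.14].

INTERFACE

Orientations are given as a rotation vector (axis times angle).
In Python, from bench import manip, optics gives the robot as it stands. The module is installed in compiled form; this text tells all that it offers.
- The arm moves only by the tool carry_out, never from a script. Its argument "motion" is a list of rows, each a list of 3 entries, a list of its own where there are three numbers: the shift along the tool's x, y, z in m, then the turn, a rotation vector about the tool's x, y, z in rad, then the gripper command: -1 is fully open, 1 is shut, values between are in proportion. A call has 1 to 12 rows; each row shifts and turns the commanded pose from where the row before left it, along the tool's axes as they then stand; what a row does not reach is not made up. A row lasts 1/12 s, in which the tool goes at most 41.7 mm and 7.16 degrees, less where a joint would pass 70% of its speed; a pose out of reach is approached as far as the arm can. A call is refused whole if a number of a shift passes 0.0417 or a number of a turn 0.125, either way. A call with a gripper value outside its range is refused whole. The fingers move at their own pace and stop on an object; the grip force is fixed at half the most. Time passes only in rows, so rows that do not move let the fingers close. It gives the time, the measured TCP pose, the force, the opening and the grip force at its end, in the units of the state.
- manip.sense(): the state, without advancing time (a new reading comes with each control period).
- optics.camera(name): name is "side" or "top" or "wrist"; returns a dict with "color" (400x640x3 uint8, red, green, blue), "depth" (400x640 float32, m along the optical axis (not along the pixel's ray), 0 where there is no reading), "fovy" (degrees; the focal length in pixels is half the picture's height over the tangent of half this angle, whatever the lens; pixels are square), "cx", "cy" (the principal point, pixels), "distortion" ([k1, k2, p1, p2, k3] as OpenCV has them; the pictures are not rectified), "extrinsics" (4x4, takes a point from camera to world coordinates). Camera axes: x right, y up, looking along -z (the intrinsics and any distortion apply to the point x, -y, -z); pixel columns grow to the right and rows downward; lengths in m; the calibration is good to about 2 mm. A picture is of the moment at which its call begins.
- manip.sign_off(): hands the job in; it is judged then, once.
The state is a dict: "clock": time; "joints": joint angles; "qvel": joint speeds; "joint_efforts": joint torques, N m; "ee_pos": TCP position; "ee_rot": TCP orientation; "ft_force": force on the tool from outside, world axes, zero at the start; "torque": the same for the moment, N m; "grip_width": finger opening in m; "grip_force": force on a finger pad.
Only numpy, scipy, OpenCV 4.12 (cv2) and the standard library are available. Lean on these libraries where they do the work, as an engineer would, in place of code of your own. Each camera call takes 0.05 s, during which the arm holds its last target. There are 200 camera calls.

TASK

Two cam-arm test couplers stand on the bench with their arms raised; one of them has its blanking plug seated in its mouth, the other is empty. Swing the two cam arms of the plugged coupler down together, not one after the other, until both hang straight down flat against its sides, leaving the plug fully seated. Keep clear of the empty coupler.

Things in the scene. Friction and masses are not known exactly. Their poses are not given: they have to be found in the camera images.
- coupler: Plugged coupler, fixed: upright aluminium sleeve 36 mm across, rim 118 mm above the bench, on a dark pipe and round foot 90 mm across. Origin: centre of the foot's underside, z up. Steel cam arms on both sides, hinged 108 mm up, 22 mm from the axis at +y (left) and -y (right), pins along x; raised they stick out along +y and -y. Both locked, they measure 51 mm over their outsides along y.
- left_arm (a joint): Left (+y) cam arm of the plugged coupler, rad: 0 = locked, straight down against the sleeve (a stop); 1.57 = level, out along +y; 2.1 = highest; starts 1.45 to 1.95. Steel lever 14 mm wide (x), 7 mm thick, 60 mm long from its hinge plus a thin pull ring to 75 mm. Friction 0.05 N m: it stays where left.
- right_arm (a joint): Right (-y) cam arm of the plugged coupler, same lever mirrored, rad: 0 = locked, straight down; 1.57 = level, out along -y; 2.1 = highest; starts 1.45 to 1.95. Fingers open 70 to 85 mm astride the sleeve, closing line along y, land on both arms; lowered to 25 to 32 mm below the hinges they swing them most of the way, and closing on the pair brings them home.
- plug: Blanking plug, loose, 80 g, grooved aluminium, seated in the plugged coupler: spigot 24 mm across, 22 mm long in a 28 mm bore; flange 35 mm across lies on the rim, its top 7 mm above the rim (125 mm above the bench, 17 mm above the hinges). Origin: centre of the spigot's underside, 96 mm above the bench when seated; z up.
- empty_coupler: The other coupler, fixed, same shape and size, its arms raised too (out along its +y and -y, 97 mm from the axis with their rings), but with an open, black-lined mouth and no plug. Origin: centre of the foot's underside, on the bench; z up. Not to be touched.
There are look-alikes about, which are no part of the job. Leave any blue look-alike of the coupler alone.

How it is judged:
By the outcome, as a careful person would: the job done as asked, in the order asked, and still so for the second after the job is handed in, with the robot touching nothing.
It also fails if it takes over 35 s, if anything falls off the work surface, if the arm or the gripper's body presses on something with over 40 N, if the wrist force passes 120 N, or if a joint passes its speed limit or range.

## Working session

There is one attempt and no reset: what is moved stays moved. The work goes in short steps, Python scripts to look and compute and a tool call to move; the robot and the scene stay as the last step left them, time stands still between calls to the robot, and variables do not carry over. Pictures are saved under pics/ and viewed, at most 10 in all, crops included, and the job is handed in when it is done.

Besides the shell and the picture viewer there is one more tool, called after "Emit:" in YAML: its name, and indented under it one key for each argument. carry_out: Moves the arm, as the interface text tells. Its arguments: {"type":"object","properties":{"motion":{"type":"array","items":{"type":"array"}}},"required":["motion"]}

```bash
mkdir -p pics
cat > h.py <<'E'
import numpy as np, cv2
from bench import manip, optics
def cam(n):
    c=optics.camera(n); h=c["color"].shape[0]
    f=h/2/np.tan(np.radians(c["fovy"])/2)
    c["K"]=np.array([[f,0,c["cx"]],[0,f,c["cy"]],[0,0,1.]]); c["D"]=np.array(c["distortion"],float); c["E"]=np.array(c["extrinsics"]); return c
def ray(c,uv):
    p=cv2.undistortPoints(np.array(uv,float).reshape(-1,1,2),c["K"],c["D"]).reshape(-1,2)
    d=np.c_[p[:,0],-p[:,1],-np.ones(len(p))]
    return c["E"][:3,3], d@c["E"][:3,:3].T
def onplane(c,uv,z):
    o,d=ray(c,uv); return o+d*((z-o[2])/d[:,2])[:,None]
def cloud(c):
    h,w=c["depth"].shape; v,u=np.mgrid[:h,:w]
    o,d=ray(c,np.c_[u.ravel(),v.ravel()])
    P=o+d*c["depth"].reshape(-1,1); P[c["depth"].ravel()==0]=np.nan
    return P.reshape(h,w,3)
E
python3 - <<'E'
from h import *
for n in("top","side"):
    c=cam(n); cv2.imwrite(f"pics/{n}1.png",c["color"][...,::-1]); print(n,c["E"].round(3).tolist(),c["fovy"],c["D"])
    P=cloud(c); np.save(n+".npy",P)
s=manip.sense(); print(s)
E
```

```text
top [[-0.028, 0.996, -0.084, 0.389], [-1.0, -0.027, 0.003, 0.126], [0.001, 0.084, 0.996, 1.314], [0.0, 0.0, 0.0, 1.0]] 49.336336417104526 [0.03357796 0.         0.         0.         0.        ]
side [[-0.962, 0.196, -0.192, 0.192], [-0.274, -0.631, 0.726, 1.21], [0.021, 0.751, 0.66, 1.099], [0.0, 0.0, 0.0, 1.0]] 44.096423599495076 [-0.09701235  0.          0.          0.          0.        ]
{'clock': 0.1, 'joints': array([-1.14996572e+00,  2.38719297e-01, -1.41857486e-02,  1.31921069e+00,
        1.53354647e-06,  1.57078564e+00]), 'qvel': array([-5.38675680e-04, -8.85762157e-05,  2.05933689e-03, -6.20872965e-04,
       -1.23047571e-04, -2.64890899e-03]), 'joint_efforts': array([ 1.45179583e-04, -5.39722681e+01,  3.46998060e+01,  1.35374887e-02,
       -8.33544595e-05,  5.82327317e-06]), 'ee_pos': array([ 0.21431082, -0.47883166,  0.22373656]), 'ee_rot': array([-3.07103679e+00, -6.55918917e-01,  4.30336575e-04]), 'ft_force': array([-0.44495088, -0.41595159, -1.48782837]), 'torque': array([-0.00463101, -0.03076549, -0.00653345]), 'grip_force': 0.0, 'grip_width': 0.08519580519685203}
```

View pics/top1.png

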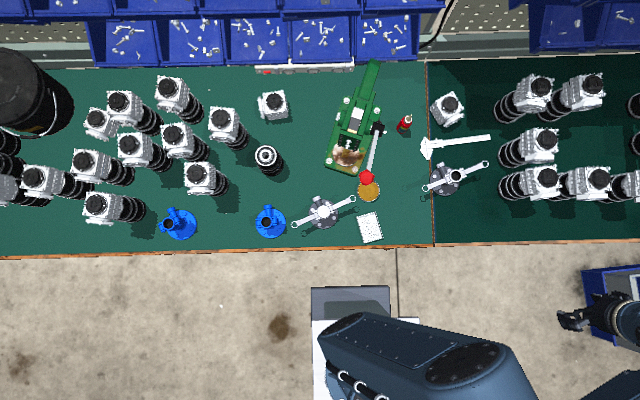

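View pics/side1.png

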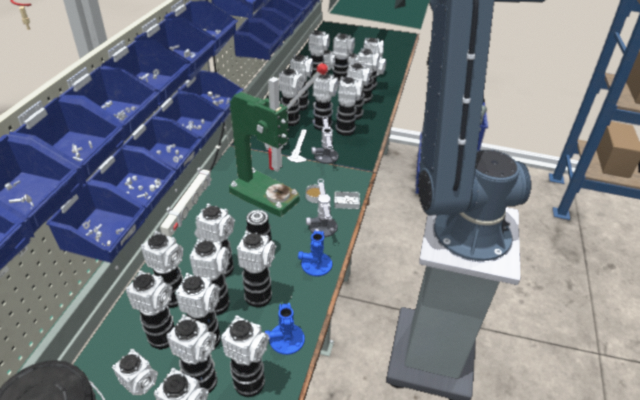

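Two candidates in the top view: the metal coupler at (323,211), whose mouth looks bright, so probably plugged, and the one at (455,178), whose mouth looks dark, so probably empty. The blue ones at (180,222) and (270,222) are look-alikes. I'll confirm this with an enlarged crop and measure both.

Run:
```python
from h import *
im=cv2.imread("pics/top1.png")
a=cv2.resize(im[172:247,280:370],None,fx=4.4,fy=4.4,interpolation=cv2.INTER_CUBIC); b=cv2.resize(im[140:215,412:502],None,fx=4.4,fy=4.4,interpolation=cv2.INTER_CUBIC)
cv2.imwrite("pics/crop1.png",np.hstack([a,b]))
P=np.load("top.npy")
hsv=cv2.cvtColor(im,cv2.COLOR_BGR2HSV)
for n,(u,v) in dict(A=(323,211),B=(456,178)).items():
    Q=P[v-40:v+40,u-45:u+45].reshape(-1,3); S=hsv[v-40:v+40,u-45:u+45].reshape(-1,3)
    U=np.stack(np.meshgrid(np.arange(u-45,u+45),np.arange(v-40,v+40)),-1).reshape(-1,2)
    ref=P[v-3:v+4,u-3:u+4].reshape(-1,3); print(n,"mouth z",np.nanmedian(ref,0).round(4))
    c=np.nanmedian(ref,0)[:2]; r=np.hypot(*(Q[:,:2]-c).T)
    for lo,hi in((.112,.14),(.06,.15)):
        m=(Q[:,2]>lo)&(Q[:,2]<hi)&(r<.11); q=Q[m]
        print(lo,m.sum(),q.mean(0).round(4),"median",np.median(q,0).round(4))
    m=(Q[:,2]>.06)&(Q[:,2]<.17)&(r>.03)&(r<.115);q=Q[m]
    w=np.linalg.svd(q[:,:2]-q[:,:2].mean(0))[2][0]; print("axis",w.round(3),np.degrees(np.arctan2(w[1],w[0])).round(1))
    t=(q[:,:2]-c)@w
    for s in(-1,1):
        k=t*s>0.02; x=t[k]*s; print(s,"n",k.sum(),"ext",x.max().round(4),"z fit",np.polyfit(x,q[k,2],1).round(3), "tip mean",q[k][x>x.max()-.012].mean(0).round(4))
    m=(Q[:,2]>.114)&(Q[:,2]<.135)&(r<.022); q=Q[m]; print("flange/rim",m.sum(),q.mean(0).round(4),np.ptp(q,0).round(4), "px",U[m].mean(0))
```

```text
A mouth z [0.4652 0.116  0.1259]
0.112 417 [0.4647 0.1151 0.1202] median [0.465  0.1158 0.1196]
0.06 459 [0.4646 0.1146 0.1188] median [0.4638 0.1155 0.1188]
axis [-0.389  0.921] 112.9
-1 n 118 ext 0.0972 z fit [0.137 0.108] tip mean [0.5008 0.0301 0.122 ]
1 n 111 ext 0.0941 z fit [0.245 0.105] tip mean [0.4311 0.1985 0.1265]
flange/rim 153 [0.4645 0.1159 0.1232] [0.0352 0.0416 0.0158] px [323.02614379 211.35947712]
B mouth z [ 0.5502 -0.259   0.0994]
0.112 262 [ 0.5604 -0.2691  0.1162] median [ 0.5632 -0.2662  0.1158]
0.06 474 [ 0.5541 -0.2524  0.111 ] median [ 0.5545 -0.2533  0.1128]
axis [-0.349  0.937] 110.4
-1 n 108 ext 0.0961 z fit [0.048 0.111] tip mean [ 0.5875 -0.3428  0.1143]
1 n 143 ext 0.1024 z fit [-0.048  0.114] tip mean [ 0.5222 -0.166   0.1096]
flange/rim 72 [ 0.5538 -0.2597  0.1179] [0.0332 0.0401 0.0092] px [458.01388889 175.48611111]
```

View pics/crop1.png

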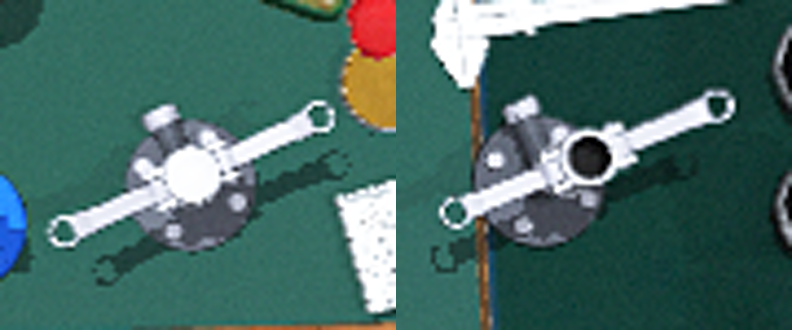

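The crop confirms it: the left coupler at (323,211) has a solid bright disc with top z≈0.126, so it is the plugged one. The right one at (458,175) has a black open mouth with z dropping to 0.099, so it is the empty one. Next I'll work out the move.

Run:
```python
from h import *
from scipy.spatial.transform import Rotation as R
s=manip.sense(); Rm=R.from_rotvec(s["ee_rot"]).as_matrix(); print(Rm.round(3).tolist())
print("yaw of tool y",np.degrees(np.arctan2(Rm[1,1],Rm[0,1])))
c=np.array([.465,.1155,.25]); d=Rm.T@(c-s["ee_pos"]); print("tool shift",d.round(4),"rows",np.linalg.norm(d)/.0417)
P=np.load("top.npy").reshape(-1,3)
m=(np.hypot(*(P[:,:2]-c[:2]).T)<.13)&(P[:,2]>.05);q=P[m]
m2=(np.hypot(*(P[:,:2]-c[:2]).T)<.2)&(P[:,2]>.15);print("tall near",m2.sum(),P[m2].min(0).round(3) if m2.any() else"",P[m2].max(0).round(3) if m2.any() else "")
im=cv2.imread("pics/top1.png"); g=im.min(2)
g2=np.zeros_like(g);g2[200:224,310:336]=(g[200:224,310:336]>235)*255
n,l,st,ce=cv2.connectedComponentsWithStats(cv2.morphologyEx(g2,cv2.MORPH_OPEN,cv2.getStructuringElement(cv2.MORPH_ELLIPSE,(9,9))));print(st,ce)
cc=cam("top")
print(onplane(cc,ce[1:],.125).round(4))
```

```text
[[0.913, 0.409, -0.001], [0.409, -0.913, 0.001], [0.0, -0.001, -1.0]]
yaw of tool y -65.8875700206916
tool shift [ 0.4716 -0.4401 -0.0257] rows 15.481375363043016
tall near 1191 [ 0.487 -0.009  0.156] [0.66  0.077 0.521]
[[     0      0    640    400 255886]
 [   318    205     12     13    114]] [[319.4982883  199.49485318]
 [323.34210526 211.05263158]]
[[0.4652 0.1151 0.125 ]]
```

Run:
```python
from h import *
P=np.load("top.npy").reshape(-1,3);Q=np.load("side.npy").reshape(-1,3)
for n,p in(("top",P),("side",Q)):
  p=p[np.isfinite(p).all(1)]
  r=np.hypot(p[:,0]-.465,p[:,1]-.1153)
  for z in np.arange(.14,.5,.04):
    m=(p[:,2]>z)&(p[:,2]<z+.04)&(r<.3)&(p[:,1]>-.15)
    if m.any(): i=np.argsort(np.where(m,r,9))[:3]; print(n,z.round(2),m.sum(),r[i].round(3),p[i[1]].round(3))
# path corridor: press points close to straight line
a=np.array([.214,-.479]);b=np.array([.465,.1153]);L=np.linalg.norm(b-a);w=(b-a)/L
for n,p in(("top",P),("side",Q)):
  p=p[np.isfinite(p).all(1)]
  t=(p[:,:2]-a)@w;dd=np.abs((p[:,0]-a[0])*w[1]-(p[:,1]-a[1])*w[0])
  m=(t>.1)&(t<L+.05)&(dd<.12)&(p[:,2]>.14)&(p[:,2]<.6)
  print(n,m.sum(), p[m].min(0).round(3) if m.any() else "",p[m].max(0).round(3) if m.any() else "", dd[m].min() if m.any() else "")
```

```text
top 0.14 268 [0.178 0.179 0.179] [0.629 0.044 0.157]
top 0.18 222 [0.277 0.277 0.277] [0.199 0.038 0.196]
top 0.22 251 [0.156 0.157 0.161] [0.602 0.039 0.259]
top 0.26 260 [0.152 0.152 0.153] [0.605 0.055 0.282]
top 0.3 669 [0.15  0.151 0.152] [0.604 0.056 0.331]
top 0.34 1425 [0.156 0.156 0.156] [0.614 0.071 0.359]
top 0.38 400 [0.137 0.143 0.146] [0.569 0.017 0.417]
top 0.42 592 [0.113 0.117 0.117] [0.541 0.027 0.458]
top 0.46 505 [0.083 0.101 0.101] [0.524 0.033 0.478]
side 0.14 255 [0.173 0.174 0.174] [0.624 0.046 0.173]
side 0.18 262 [0.172 0.174 0.174] [0.627 0.054 0.204]
side 0.22 405 [0.154 0.155 0.155] [0.616 0.081 0.258]
side 0.26 622 [0.148 0.15  0.151] [0.606 0.064 0.285]
side 0.3 779 [0.147 0.149 0.15 ] [0.603 0.06  0.328]
side 0.34 954 [0.154 0.155 0.155] [0.616 0.081 0.355]
side 0.38 443 [0.134 0.134 0.136] [0.561 0.021 0.415]
side 0.42 487 [0.103 0.104 0.105] [0.528 0.033 0.458]
side 0.46 384 [0.07  0.07  0.072] [0.498 0.053 0.493]
top 257 [0.487 0.014 0.427] [0.555 0.051 0.521] 0.04963604022805171
side 185 [0.487 0.023 0.424] [0.554 0.058 0.517] 0.04752624167958397
```

Run:
```python
from h import *
p=np.vstack([np.load("top.npy").reshape(-1,3),np.load("side.npy").reshape(-1,3)])
p=p[np.isfinite(p).all(1)]
a=np.arctan2(-.479,.214); r=p[:,0]*np.cos(a)+p[:,1]*np.sin(a); l=-p[:,0]*np.sin(a)+p[:,1]*np.cos(a)
m=(abs(l)<.2)&(r>.1)&(r<.75)&(p[:,2]>.14)
print(m.sum())
for z in np.arange(.14,1.1,.06):
  for x in np.arange(.1,.75,.1):
    k=m&(p[:,2]>z)&(p[:,2]<z+.06)&(r>x)&(r<x+.1)
    if k.sum()>5: print(f"z{z:.2f} r{x:.1f} n{k.sum()} lat {np.percentile(l[k],1):.3f}..{np.percentile(l[k],99):.3f}")
im=cv2.imread("pics/side1.png")
c=cam("wrist"); cv2.imwrite("pics/w1.png",c["color"][...,::-1]); print(c["E"].round(3).tolist())
```

```text
11100
z0.14 r0.7 n22 lat 0.189..0.200
z0.20 r0.4 n18 lat -0.000..0.012
z0.20 r0.5 n31 lat -0.006..0.012
z0.20 r0.7 n42 lat 0.189..0.200
z0.26 r0.4 n245 lat -0.012..0.019
z0.26 r0.5 n150 lat -0.000..0.018
z0.32 r0.1 n29 lat 0.189..0.192
z0.32 r0.4 n434 lat -0.016..0.025
z0.32 r0.5 n233 lat 0.004..0.039
z0.38 r0.1 n108 lat 0.189..0.193
z0.38 r0.4 n396 lat -0.024..0.029
z0.38 r0.5 n298 lat 0.022..0.041
z0.44 r0.1 n214 lat 0.189..0.195
z0.44 r0.4 n423 lat -0.027..0.031
z0.44 r0.5 n290 lat 0.030..0.041
z0.50 r0.1 n354 lat 0.189..0.196
z0.50 r0.4 n158 lat -0.003..0.046
z0.50 r0.5 n38 lat 0.040..0.052
z0.56 r0.1 n556 lat 0.189..0.195
z0.62 r0.1 n863 lat 0.189..0.196
z0.68 r0.1 n897 lat -0.041..0.197
z0.68 r0.2 n344 lat 0.064..0.067
z0.68 r0.3 n734 lat 0.062..0.066
z0.74 r0.1 n2307 lat 0.137..0.197
z0.74 r0.2 n8 lat 0.065..0.067
z0.74 r0.3 n76 lat 0.058..0.066
z0.80 r0.1 n1831 lat 0.150..0.193
[[0.409, 0.879, 0.244, 0.276], [-0.913, 0.395, 0.106, -0.451], [-0.003, -0.266, 0.964, 0.374], [0.0, 0.0, 0.0, 1.0]]
```

View pics/w1.png

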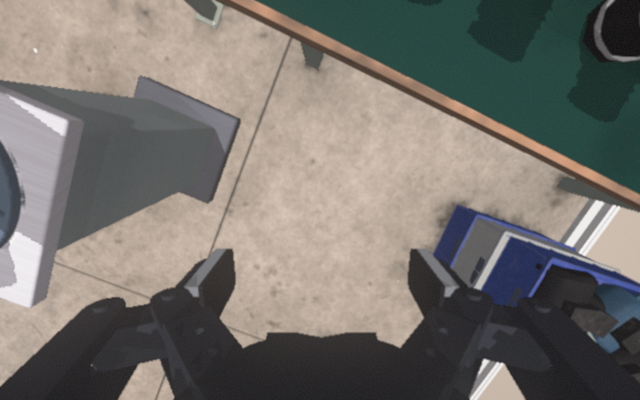

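The wrist picture shows both open fingers at (210,285) and (430,285), and no couplers. The press lever's red ball is at about (0.50, 0.05, 0.49), so I'll pass inside it and approach with the tool tilted back towards the base.

Emit:
carry_out:
  motion:
    - [[0.0188, -0.0241, -0.0013], [0, 0, 0], -1]
    - [[0.0188, -0.0241, -0.0013], [0, 0, 0], -1]
    - [[0.0188, -0.0241, -0.0013], [0, 0, 0], -1]
    - [[0.0188, -0.0241, -0.0013], [0, 0, 0], -1]
    - [[0.0188, -0.0241, -0.0013], [0, 0, 0], -1]
    - [[0.0188, -0.0241, -0.0013], [0, 0, 0], -1]
    - [[0.0188, -0.0241, -0.0013], [0, 0, 0], -1]
    - [[0.0188, -0.0241, -0.0013], [0, 0, 0], -1]
    - [[0.0188, -0.0241, -0.0013], [0, 0, 0], -1]
    - [[0.0188, -0.0241, -0.0013], [0, 0, 0], -1]

```text
clock: 1.03
ee_pos: [0.2875, -0.181, 0.2374]
ee_rot: [3.072, 0.655, 0.0]
ft_force: [0.4, 0.7, -0.1]
grip_width: 0.0849
grip_force: 0.0
```

Emit:
carry_out:
  motion:
    - [[0.0188, -0.0241, -0.0013], [0, 0, 0], -1]
    - [[0.0188, -0.0241, -0.0013], [0, 0, 0], -1]
    - [[0.0188, -0.0241, -0.0013], [0, 0, 0], -1]
    - [[0.0188, -0.0241, -0.0013], [0, 0, 0], -1]
    - [[0.0188, -0.0241, -0.0013], [0, 0, 0], -1]
    - [[0.0188, -0.0241, -0.0013], [0, 0, 0], -1]
    - [[0.0188, -0.0241, -0.0013], [0, 0, 0], -1]
    - [[0.0188, -0.0241, -0.0013], [0, 0, 0], -1]
    - [[0.0188, -0.0241, -0.0013], [0, 0, 0], -1]
    - [[0.0188, -0.0241, -0.0013], [0, 0, 0], -1]
    - [[0, 0, 0], [0, 0, 0], -1]
    - [[0, 0, 0], [0, 0, 0], -1]

```text
clock: 2.03
ee_pos: [0.3607, 0.1156, 0.2501]
ee_rot: [3.071, 0.661, -0.001]
ft_force: [-1.0, -0.1, 0.1]
grip_width: 0.0855
grip_force: 0.0
```

Next I'll use the wrist camera to refine the coupler pose.

Run:
```python
from h import *
c=cam("wrist"); cv2.imwrite("pics/w2.png",c["color"][...,::-1]); P=cloud(c); np.save("w2.npy",P)
Q=P.reshape(-1,3); Q=Q[np.isfinite(Q).all(1)]
C=np.array([.465,.1153]); r=np.hypot(*(Q[:,:2]-C).T)
m=(r<.03)&(Q[:,2]>.1215)&(Q[:,2]<.129); q=Q[m]; print(m.sum(),q.mean(0).round(4),q.min(0).round(4),q.max(0).round(4))
m=(r>.03)&(r<.115)&(Q[:,2]>.09)&(Q[:,2]<.18); q=Q[m]; print(m.sum())
for s in(-1,1):
    k=(q[:,1]-C[1])*s>0; x=np.hypot(*(q[k,:2]-C).T)
    print(s,k.sum(),x.max(),np.polyfit(x,q[k,2],1).round(3),"far",q[k][x>.075].mean(0).round(4),(x>.075).sum())
print(manip.sense()["joints"].round(3))
```

```text
1246 [0.4641 0.1176 0.125 ] [0.4467 0.1001 0.1215] [0.4814 0.1345 0.128 ]
2267
-1 1080 0.0952836827495521 [0.133 0.108] far [0.4979 0.0386 0.12  ] 228
1 1187 0.09793854024957409 [0.227 0.106] far [0.432  0.1929 0.1256] 328
[ 0.308 -0.023 -0.25   1.345 -0.     3.027]
```

View pics/w2.png

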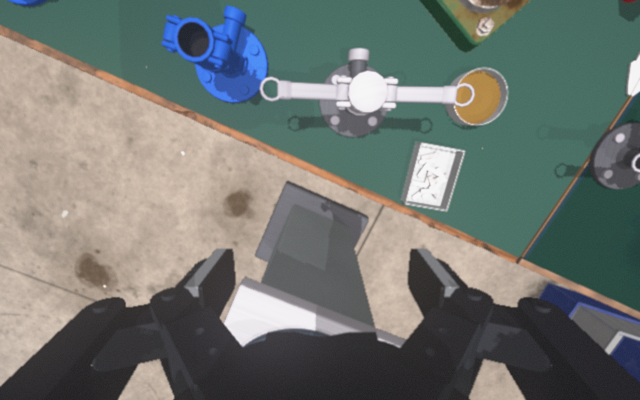

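The wrist view shows the plug at (368,92) and the arm rings at (270,89) and (464,95). The depth agrees: flange z 0.125, width about 35 mm. The centre is (0.464, 0.117) and the arm axis is 113°.

Emit:
carry_out:
  motion:
    - [[0, 0, 0], [0, 0, 0.021], -1]
    - [[0.012, 0.005, 0], [0, 0.043, 0], -1]
    - [[0.012, 0.005, 0], [0, 0.043, 0], -1]
    - [[0.012, 0.005, 0], [0, 0.043, 0], -1]
    - [[0.012, 0.005, 0], [0, 0.043, 0], -1]
    - [[0.012, 0.005, 0], [0, 0.043, 0], -1]
    - [[0.012, 0.005, 0], [0, 0.043, 0], -1]
    - [[0.012, 0.005, 0], [0, 0, 0], -1]
    - [[0.012, 0.005, 0], [0, 0, 0], -1]
    - [[0, 0, 0], [0, 0, 0], -1]
    - [[0, 0, 0], [0, 0, 0], -1]

```text
clock: 3.0
ee_pos: [0.4633, 0.1131, 0.264]
ee_rot: [-3.006, -0.604, -0.389]
ft_force: [-0.3, -1.0, -0.4]
grip_width: 0.0853
grip_force: 0.0
```

```bash
cat > st.py <<'E'
from h import *
import sys
from scipy.spatial.transform import Rotation as R
s=manip.sense(); M=R.from_rotvec(s["ee_rot"]).as_matrix()
C=np.array([float(a) for a in sys.argv[1:4]])
print("joints",s["joints"].round(3),"pos",s["ee_pos"].round(4))
print("tool y yaw",np.degrees(np.arctan2(M[1,1],M[0,1])).round(2),"y.z",M[2,1].round(4),"tilt",np.degrees(np.arccos(-M[2,2])).round(2))
print("to target in tool",(M.T@(C-s["ee_pos"])).round(4)," world up in tool",M[2].round(4))
E
python3 st.py .464 .117 .16
python3 - <<'E'
from h import *
c=cam("wrist"); P=cloud(c); Q=P.reshape(-1,3); Q=Q[np.isfinite(Q).all(1)]
C=np.array([.464,.117]); r=np.hypot(*(Q[:,:2]-C).T)
m=(r<.03)&(Q[:,2]>.1215)&(Q[:,2]<.129); q=Q[m]; print(m.sum(),q.mean(0).round(4),q.min(0).round(4),q.max(0).round(4))
cv2.imwrite("pics/w3.png",c["color"][...,::-1])
p=cam("side"); cv2.imwrite("pics/s3.png",cv2.resize(p["color"][:260,200:500,::-1],None,fx=2.3,fy=2.3))
E
```

```text
joints [ 0.208 -0.049 -0.277  1.09   0.048  2.959] pos [0.4633 0.1131 0.264 ]
tool y yaw -67.26 y.z -0.0002 tilt 14.75
to target in tool [-0.0244 -0.0033  0.1011]  world up in tool [ 2.546e-01 -2.000e-04 -9.670e-01]
847 [0.4641 0.1172 0.125 ] [0.4469 0.1001 0.1216] [0.4814 0.1341 0.1283]
```

View pics/s3.png

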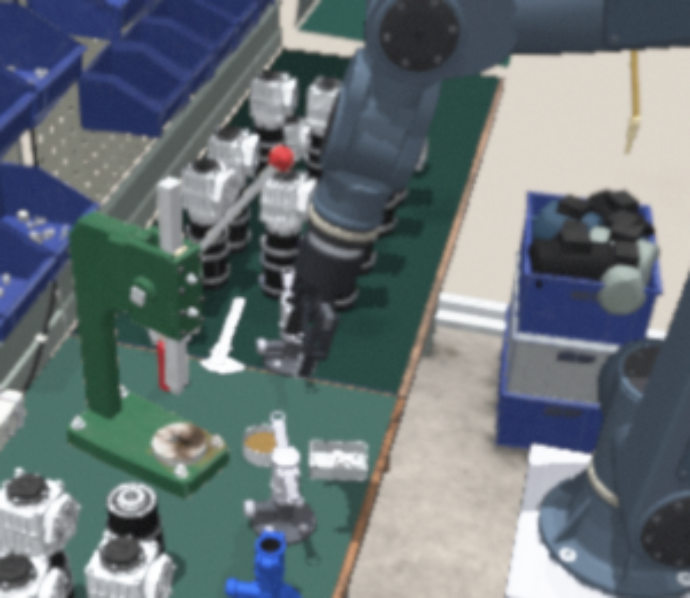

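View pics/w3.png

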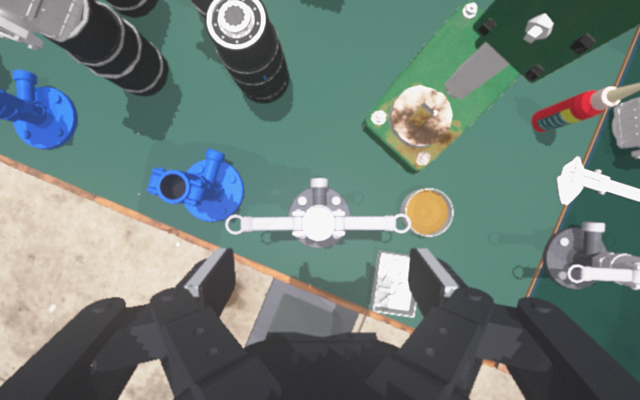

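The ball at (280,157) in the side crop is clear of the wrist. In the wrist view, the plug at (320,222) is centred between the fingers and the arms lie along the closing line. I'll descend, with a −4 mm x offset to centre the tilted fingertips on the arms.

Emit:
carry_out:
  motion:
    - [[-0.0048, -0.0006, 0.0167], [0, 0, 0], -1]
    - [[-0.0048, -0.0006, 0.0167], [0, 0, 0], -1]
    - [[-0.0048, -0.0006, 0.0167], [0, 0, 0], -1]
    - [[-0.0048, -0.0006, 0.0167], [0, 0, 0], -1]
    - [[-0.0048, -0.0006, 0.0167], [0, 0, 0], -1]
    - [[-0.0048, -0.0006, 0.0167], [0, 0, 0], -1]
    - [[0, 0, 0], [0, 0, 0], -1]
    - [[0, 0, 0], [0, 0, 0], -1]

```text
clock: 3.77
ee_pos: [0.4588, 0.1165, 0.1595]
ee_rot: [-3.005, -0.609, -0.387]
ft_force: [-0.1, 0.4, 0.8]
grip_width: 0.0851
grip_force: 0.0
```

```bash
python3 st.py .4604 .1155 .10
```

```text
joints [ 0.218  0.003 -0.503  0.813  0.046  2.966] pos [0.4588 0.1165 0.1595]
tool y yaw -67.1 y.z -0.0005 tilt 14.67
to target in tool [-0.014   0.0016  0.0578]  world up in tool [ 2.533e-01 -5.000e-04 -9.674e-01]
```

Emit:
carry_out:
  motion:
    - [[-0.001, 0.0008, 0.005], [0, 0, 0], -1]
    - [[-0.001, 0.0008, 0.005], [0, 0, 0], -1]
    - [[-0.0012, 0, 0.0048], [0, 0, 0], -1]
    - [[-0.0012, 0, 0.0048], [0, 0, 0], -1]
    - [[-0.0012, 0, 0.0048], [0, 0, 0], -1]
    - [[-0.0012, 0, 0.0048], [0, 0, 0], -1]
    - [[-0.0012, 0, 0.0048], [0, 0, 0], -1]
    - [[-0.0012, 0, 0.0048], [0, 0, 0], -1]
    - [[0, 0, 0], [0, 0, 0], -1]

```text
clock: 4.52
ee_pos: [0.4609, 0.1156, 0.1189]
ee_rot: [-3.005, -0.609, -0.387]
ft_force: [-1.3, 0.1, -0.4]
grip_width: 0.0852
grip_force: 0.0
```

```bash
python3 - <<'E'
from h import *
c=cam("wrist"); cv2.imwrite("pics/w4.png",c["color"][...,::-1])
E
python3 st.py .4604 .1155 .09
```

```text
joints [ 0.215  0.044 -0.576  0.699  0.047  2.962] pos [0.4611 0.1156 0.1194]
tool y yaw -67.09 y.z -0.0003 tilt 14.71
to target in tool [-0.0081 -0.0001  0.0282]  world up in tool [ 2.540e-01 -3.000e-04 -9.672e-01]
```

View pics/w4.png

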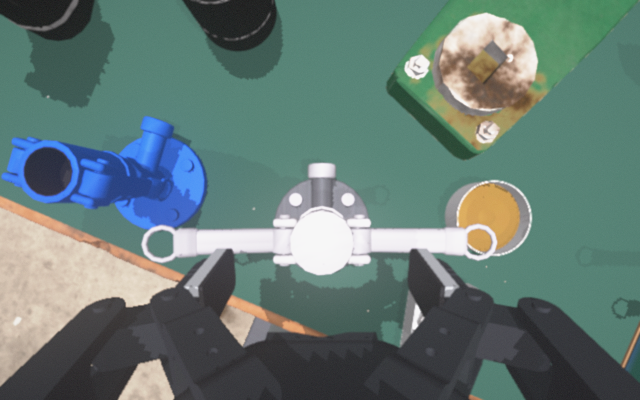

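The plug is at (322,241) and centred. The fingertips at (222,262) and (422,262) are just above both arms, with no contact force yet. Continuing down.

Emit:
carry_out:
  motion:
    - [[-0.0008, 0, 0.0029], [0, 0, 0], -1]
    - [[-0.0008, 0, 0.0029], [0, 0, 0], -1]
    - [[-0.0008, 0, 0.0029], [0, 0, 0], -1]
    - [[-0.0008, 0, 0.0029], [0, 0, 0], -1]
    - [[-0.0008, 0, 0.0029], [0, 0, 0], -1]
    - [[-0.0008, 0, 0.0029], [0, 0, 0], -1]
    - [[-0.0008, 0, 0.0029], [0, 0, 0], -1]
    - [[-0.0008, 0, 0.0029], [0, 0, 0], -1]
    - [[0, 0, 0], [0, 0, 0], -1]

```text
clock: 5.32
ee_pos: [0.4611, 0.1156, 0.0955]
ee_rot: [-3.005, -0.609, -0.389]
ft_force: [0.1, 0.9, 1.5]
grip_width: 0.0855
grip_force: 0.1
```

```bash
python3 - <<'E'
from h import *
c=cam("wrist"); cv2.imwrite("pics/w5.png",c["color"][...,::-1])
E
python3 st.py .4604 .1155 .09
```

```text
joints [ 0.214  0.07  -0.619  0.628  0.047  2.962] pos [0.4611 0.1156 0.0957]
tool y yaw -67.09 y.z -0.0002 tilt 14.76
to target in tool [-0.0021 -0.0002  0.0053]  world up in tool [ 2.547e-01 -2.000e-04 -9.670e-01]
```

View pics/w5.png

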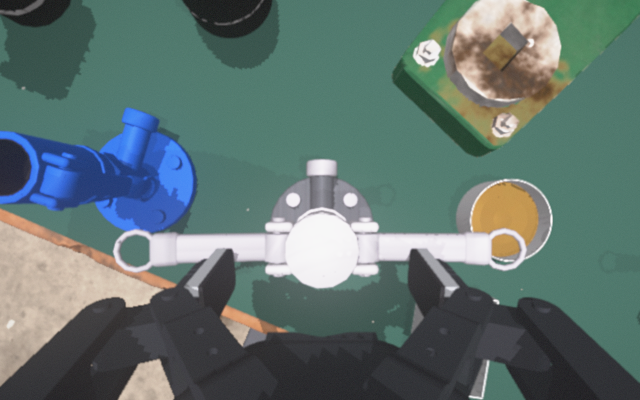

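The arms have not visibly moved: the rings are still at (135,250) and (507,250). I'll get the fingertip positions from depth.

Run:
```python
from h import *
from scipy.spatial.transform import Rotation as R
s=manip.sense(); M=R.from_rotvec(s["ee_rot"]).as_matrix()
c=cam("wrist"); P=cloud(c); im=c["color"]
for u,v in((228,256),(225,265),(215,280),(205,290),(418,256),(421,265),(432,280),(442,290),(250,248),(210,248),(180,248),(395,248),(440,248),(480,248)):
    p=P[v,u]; print((u,v),im[v,u],"world",p.round(4),"tool",(M.T@(p-s["ee_pos"])).round(4))
```

```text
(228, 256) [62 63 66] world [0.4457 0.1561 0.1253] tool [ 0.009  -0.0433 -0.0282]
(225, 265) [61 58 63] world [0.443  0.1547 0.1303] tool [ 0.0074 -0.0431 -0.0338]
(215, 280) [57 56 61] world [0.4396 0.1536 0.1417] tool [ 0.0069 -0.0434 -0.0457]
(205, 290) [52 50 54] world [0.4387 0.1532 0.1517] tool [ 0.0085 -0.0434 -0.0556]
(418, 256) [61 58 62] world [0.4799 0.0773 0.1296] tool [ 0.011   0.0426 -0.0322]
(421, 265) [56 56 58] world [0.4772 0.0768 0.1353] tool [ 0.0098  0.042  -0.0384]
(432, 280) [53 54 56] world [0.4744 0.0756 0.1475] tool [ 0.01   0.042 -0.051]
(442, 290) [78 75 80] world [0.4733 0.0743 0.155 ] tool [ 0.0104  0.0428 -0.0586]
(250, 248) [232 228 235] world [0.4503 0.1499 0.1145] tool [ 0.0081 -0.0358 -0.0173]
(210, 248) [234 230 236] world [0.4434 0.1675 0.1172] tool [ 0.0092 -0.0547 -0.0199]
(180, 248) [236 233 239] world [0.4384 0.1801 0.1196] tool [ 0.0102 -0.0683 -0.0221]
(395, 248) [237 233 239] world [0.4783 0.0831 0.1128] tool [ 0.0075  0.0366 -0.0157]
(440, 248) [233 228 236] world [0.4871 0.0636 0.1159] tool [ 0.0087  0.058  -0.0186]
(480, 248) [244 241 244] world [0.4946 0.0472 0.119 ] tool [ 0.01    0.076  -0.0215]
```

Depth shows the open fingertips about 24 mm behind the reported TCP, at z≈0.12, so they are still just above the arms. They are also about 9 mm short along tool x. I'll re-centre, then go by the measured tips.

Emit:
carry_out:
  motion:
    - [[0.0015, 0, -0.0058], [0, 0, 0], -1]
    - [[0.0043, 0, 0.0012], [0, 0, 0], -1]
    - [[0.0044, 0, 0.0011], [0, 0, 0], -1]
    - [[0, 0, 0], [0, 0, 0], -1]
    - [[0, 0, 0], [0, 0, 0], -1]

```text
clock: 5.83
ee_pos: [0.4699, 0.1193, 0.102]
ee_rot: [-3.005, -0.609, -0.39]
ft_force: [0.8, -0.4, 0.2]
grip_width: 0.0854
grip_force: 0.0
```

```bash
cat > m.py <<'E'
from h import *
from scipy.spatial.transform import Rotation as R
s=manip.sense(); M=R.from_rotvec(s["ee_rot"]).as_matrix()
c=cam("wrist"); P=cloud(c); T=(P-s["ee_pos"])@M; g=c["color"].astype(int)
ok=np.isfinite(T[...,0]); dark=(g.max(2)<110)&ok&(T[...,2]<.06)
for n,k in(("L",slice(150,238)),("R",slice(408,500))):
    d=np.zeros_like(dark); d[150:330,k]=dark[150:330,k]; d&=(abs(abs(T[...,1])-.04)<.03)&(T[...,2]<P[...,2]*0+.03)&(P[...,2]>.08)
    i=np.argsort(np.where(d,T[...,2],-9).ravel())[-12:]; print(n,"finger lowest tool",T.reshape(-1,3)[i].mean(0).round(4),"world",P.reshape(-1,3)[i].mean(0).round(4))
b=np.zeros_like(dark); b[330:400,270:370]=dark[330:400,270:370]; print("body front: tool",np.median(T[b],0).round(4),"max z",T[b][:,2].max().round(4))
y=np.array([-.39,.921]);C=np.array([.4641,.1171])
Q=P[ok];t=(Q[:,:2]-C)@y;x=(Q[:,:2]-C)@np.array([.921,.39])
br=(g[ok].min(1)>150)
for sg in(1,-1):
    m=br&(abs(x)<.012)&(t*sg>.03)&(t*sg<.105)&(Q[:,2]>.03)&(Q[:,2]<.17)
    if m.sum()>20: a=np.polyfit(t[m]*sg,Q[m,2],1); print("arm",sg,m.sum(),"slope",a.round(3),"angle",np.round(np.pi/2+np.arctan(a[0]),2),"x mean",x[m].mean().round(4),"reach",(t[m]*sg).max().round(3))
    else: print("arm",sg,m.sum())
m=br&(np.hypot(t,x)<.03)&(Q[:,2]>.1215); print("plug",Q[m].mean(0).round(4),m.sum())
E
python3 m.py
```

```text
L finger lowest tool [-0.0035 -0.0433 -0.0219] world [0.4448 0.1556 0.1223]
R finger lowest tool [-0.0008  0.0432 -0.0192] world [0.4815 0.0773 0.1204]
body front: tool [ 0.0116 -0.0009 -0.0937] max z -0.0796
arm 1 2841 slope [-0.028  0.126] angle 1.54 x mean 0.002 reach 0.097
arm -1 2837 slope [-0.114  0.13 ] angle 1.46 x mean 0.0021 reach 0.097
plug [0.4649 0.1175 0.125 ] 3839
```

Emit:
carry_out:
  motion:
    - [[-0.0007, 0, 0.0027], [0, 0, 0], -1]
    - [[-0.0007, 0, 0.0027], [0, 0, 0], -1]
    - [[-0.0007, 0, 0.0027], [0, 0, 0], -1]
    - [[-0.0007, 0, 0.0027], [0, 0, 0], -1]
    - [[-0.0007, 0, 0.0027], [0, 0, 0], -1]
    - [[-0.0007, 0, 0.0027], [0, 0, 0], -1]
    - [[0, 0, 0], [0, 0, 0], -1]

```text
clock: 6.47
ee_pos: [0.4695, 0.1191, 0.0848]
ee_rot: [-3.005, -0.609, -0.389]
ft_force: [-0.1, 0.8, 3.0]
grip_width: 0.0853
grip_force: 0.8
```

```bash
python3 m.py
```

```text
L finger lowest tool [-0.0007 -0.0433 -0.0218] world [0.4469 0.1565 0.1057]
R finger lowest tool [ 0.0043  0.0429 -0.0205] world [0.4852 0.0792 0.1057]
body front: tool [ 0.0116 -0.0007 -0.0932] max z 0.06
arm 1 2060 slope [-0.586  0.139] angle 1.04 x mean 0.0025 reach 0.094
arm -1 2104 slope [-0.609  0.14 ] angle 1.02 x mean 0.0025 reach 0.094
plug [0.4649 0.1175 0.125 ] 4970
```

Both arms are swinging down together: about 1.04 and 1.02 rad, force 3 N, plug still at z 0.125. Continuing.

Emit:
carry_out:
  motion:
    - [[-0.0007, 0, 0.0027], [0, 0, 0], -1]
    - [[-0.0007, 0, 0.0027], [0, 0, 0], -1]
    - [[-0.0007, 0, 0.0027], [0, 0, 0], -1]
    - [[-0.0007, 0, 0.0027], [0, 0, 0], -1]
    - [[-0.0007, 0, 0.0027], [0, 0, 0], -1]
    - [[-0.0007, 0, 0.0027], [0, 0, 0], -1]
    - [[-0.0007, 0, 0.0027], [0, 0, 0], -1]
    - [[-0.0007, 0, 0.0027], [0, 0, 0], -1]
    - [[0, 0, 0], [0, 0, 0], -1]

```text
clock: 7.27
ee_pos: [0.4692, 0.1191, 0.0621]
ee_rot: [-3.005, -0.609, -0.388]
ft_force: [1.2, -0.0, 0.4]
grip_width: 0.0853
grip_force: 0.6
```

```bash
python3 m.py
```

```text
L finger lowest tool [-0.0001 -0.0433 -0.0209] world [0.4473 0.1569 0.0824]
R finger lowest tool [ 0.0006  0.0427 -0.0203] world [0.4816 0.0779 0.0819]
body front: tool [ 0.0116 -0.0008 -0.0937] max z 0.0408
arm 1 855 slope [-0.748  0.131] angle 0.93 x mean 0.0041 reach 0.065
arm -1 852 slope [-0.781  0.132] angle 0.91 x mean 0.0041 reach 0.064
plug [0.4656 0.1178 0.125 ] 7196
```

The tips are 26 mm below the hinges, both arms are at the same angle and the force is negligible. Closing slowly on the pair.

Emit:
carry_out:
  motion:
    - [[0, 0, 0], [0, 0, 0], -0.9]
    - [[0, 0, 0], [0, 0, 0], -0.8]
    - [[0, 0, 0], [0, 0, 0], -0.7]
    - [[0, 0, 0], [0, 0, 0], -0.6]
    - [[0, 0, 0], [0, 0, 0], -0.5]
    - [[0, 0, 0], [0, 0, 0], -0.4]
    - [[0, 0, 0], [0, 0, 0], -0.3]
    - [[0, 0, 0], [0, 0, 0], -0.2]
    - [[0, 0, 0], [0, 0, 0], -0.1]
    - [[0, 0, 0], [0, 0, 0], 0.0]
    - [[0, 0, 0], [0, 0, 0], 0.1]
    - [[0, 0, 0], [0, 0, 0], 0.1]

```text
clock: 8.32
ee_pos: [0.4699, 0.1193, 0.0634]
ee_rot: [-3.004, -0.609, -0.391]
ft_force: [-4.0, -1.6, 7.9]
grip_width: 0.0495
grip_force: 60.8
```

The opening is 49.5 mm with 61 N on the pads, which matches the 51 mm locked width. Releasing and checking.

Emit:
carry_out:
  motion:
    - [[0, 0, 0], [0, 0, 0], 0.1]
    - [[0, 0, 0], [0, 0, 0], 0.1]
    - [[0, 0, 0], [0, 0, 0], -0.3]
    - [[0, 0, 0], [0, 0, 0], -0.6]
    - [[0, 0, 0], [0, 0, 0], -1]
    - [[0, 0, 0], [0, 0, 0], -1]
    - [[0, 0, 0], [0, 0, 0], -1]
    - [[0, 0, 0], [0, 0, 0], -1]

```text
clock: 8.98
ee_pos: [0.4697, 0.1192, 0.0629]
ee_rot: [-3.005, -0.609, -0.39]
ft_force: [-0.1, -0.6, 0.3]
grip_width: 0.0856
grip_force: 0.0
```

Emit:
carry_out:
  motion:
    - [[0.001, 0, -0.004], [0, 0, 0], -1]
    - [[0.002, 0, -0.008], [0, 0, 0], -1]
    - [[0.003, 0, -0.012], [0, 0, 0], -1]
    - [[0.004, 0, -0.016], [0, 0, 0], -1]
    - [[0.004, 0, -0.016], [0, 0, 0], -1]
    - [[0.004, 0, -0.016], [0, 0, 0], -1]
    - [[0.004, 0, -0.016], [0, 0, 0], -1]
    - [[0.004, 0, -0.016], [0, 0, 0], -1]
    - [[0, 0, 0], [0, 0, 0], -1]
    - [[0, 0, 0], [0, 0, 0], -1]

```text
clock: 9.82
ee_pos: [0.4691, 0.1188, 0.1715]
ee_rot: [-3.004, -0.609, -0.394]
ft_force: [-0.1, -0.2, 0.6]
grip_width: 0.0851
grip_force: 0.0
```

```bash
python3 m.py
python3 - <<'E'
from h import *
w=cam("wrist"); s=cam("side"); P=cloud(s); g=s["color"].astype(int)
a=cv2.resize(w["color"][150:330,220:420],None,fx=2,fy=2); b=cv2.resize(s["color"][170:250,285:365],(360,360),interpolation=cv2.INTER_CUBIC)
cv2.imwrite("pics/end.png",np.hstack([a,b])[...,::-1])
C=np.array([.4641,.1171]);y=np.array([-.39,.921])
for n,c in(("wrist",w),("side",s),("top",cam("top"))):
    Q=cloud(c).reshape(-1,3);Q=Q[np.isfinite(Q).all(1)];r=np.hypot(*(Q[:,:2]-C).T);t=(Q[:,:2]-C)@y
    for lo,hi in((.035,.06),(.06,.085),(.085,.105)):
        m=(r<.1)&(Q[:,2]>lo)&(Q[:,2]<hi)
        if m.sum()>5:print(n,lo,m.sum(),"y ext",np.percentile(t[m],[1,99]).round(4))
E
```

```text
L finger lowest tool [-0.0016 -0.0433 -0.0214] world [0.4457 0.1559 0.1917]
R finger lowest tool [ 0.0013  0.0426 -0.0211] world [0.4818 0.0779 0.1922]
body front: tool [ 0.0117 -0.0008 -0.0937] max z -0.0793
arm 1 0
arm -1 0
plug [0.4646 0.117  0.1274] 1786
wrist 0.035 654 y ext [-0.0106  0.0108]
wrist 0.06 73 y ext [-0.0153  0.0156]
wrist 0.085 40 y ext [-0.0136  0.0183]
side 0.035 99 y ext [-0.0031  0.033 ]
side 0.06 66 y ext [0.0005 0.0318]
side 0.085 36 y ext [0.0004 0.0323]
top 0.035 65 y ext [-0.0121  0.0076]
```

View pics/end.png

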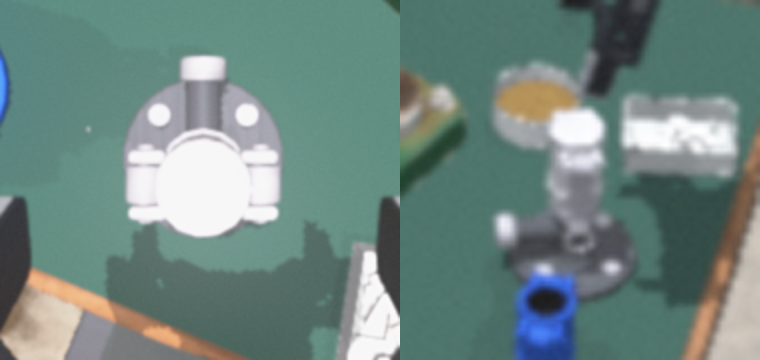

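Both arms are down: nothing sticks out past the hinge ears at (145,185) and (263,185) in the crop. The mean plug height reads a little high, so I'll check how it is seated.

Run:
```python
from h import *
C=np.array([.4641,.1171])
def rep(n,P,g):
    Q=P.reshape(-1,3);ok=np.isfinite(Q).all(1)&(g.reshape(-1,3).min(1)>170);Q=Q[ok];r=np.hypot(*(Q[:,:2]-C).T)
    m=(r<.015)&(Q[:,2]>.11)&(Q[:,2]<.15);q=Q[m]
    A=np.c_[q[:,:2]-C,np.ones(len(q))];k=np.linalg.lstsq(A,q[:,2],rcond=None)[0]
    m2=(r<.025)&(Q[:,2]>.1215)&(Q[:,2]<.15)
    print(n,m.sum(),"z pct",np.percentile(q[:,2],[5,50,95]).round(4),"plane",k.round(4),"mid",((Q[m2].min(0)+Q[m2].max(0))/2).round(4),np.ptp(Q[m2],0).round(4))
for n in("top","side","w2"):
    g=cv2.imread("pics/"+{"top":"top1","side":"side1","w2":"w2"}[n]+".png"); rep(n+" before",np.load(n+".npy"),g)
for n in("top","side","wrist"):
    c=cam(n);rep(n+" now",cloud(c),c["color"])
```

```text
top before 90 z pct [0.1214 0.1254 0.1281] plane [ 0.0365 -0.0063  0.1251] mid [0.4653 0.1146 0.1258] [0.0332 0.0305 0.0086]
side before 46 z pct [0.1193 0.1229 0.125 ] plane [-0.0441 -0.027   0.1226] mid [0.4635 0.1207 0.1247] [0.0315 0.0327 0.0056]
w2 before 938 z pct [0.1237 0.1254 0.1269] plane [0.0087 0.0036 0.1254] mid [0.464  0.1173 0.1248] [0.0347 0.0345 0.0065]Traceback (most recent call last):
  File "<stdin>", line 12, in <module>
  File "<stdin>", line 8, in rep
    return _quantile_unchecked(
        a, q, axis, out, overwrite_input, method, keepdims, weights)
    return _ureduce(a,
                    func=_quantile_ureduce_func,
    ...<5 lines>...
                    overwrite_input=overwrite_input,
                    method=method)
    r = func(a, **kwargs)
    result = _quantile(arr,
                       quantiles=q,
    ...<2 lines>...
                       out=out,
                       weights=wgt)
    slices_having_nans = np.isnan(arr[-1, ...])
                                  ~~~^^^^^^^^^
IndexError: index -1 is out of bounds for axis 0 with size 0
```

The top view is blocked by the arm, so I'll retreat up and back before measuring.

Emit:
carry_out:
  motion:
    - [[0.006, 0, -0.023], [0, 0, 0], -1]
    - [[0.006, 0, -0.023], [0, 0, 0], -1]
    - [[0.006, 0, -0.023], [0, 0, 0], -1]
    - [[-0.02, 0, -0.012], [0, 0, 0], -1]
    - [[-0.024, 0, -0.006], [0, 0, 0], -1]
    - [[-0.024, 0, -0.006], [0, 0, 0], -1]
    - [[-0.024, 0, -0.006], [0, 0, 0], -1]
    - [[-0.024, 0, -0.006], [0, 0, 0], -1]
    - [[0, 0, 0], [0, 0, 0], -1]
    - [[0, 0, 0], [0, 0, 0], -1]

```text
clock: 10.9
ee_pos: [0.3558, 0.071, 0.2465]
ee_rot: [-3.005, -0.608, -0.39]
ft_force: [0.9, 1.0, 0.1]
grip_width: 0.0851
grip_force: 0.0
```

Run:
```python
from h import *
C=np.array([.4641,.1171])
for n in("side","wrist","wrist","top"):
    c=cam(n);P=cloud(c);g=c["color"]
    Q=P.reshape(-1,3);ok=np.isfinite(Q).all(1)&(g.reshape(-1,3).min(1)>170);Q=Q[ok];r=np.hypot(*(Q[:,:2]-C).T)
    m=(r<.015)&(Q[:,2]>.11)&(Q[:,2]<.15);q=Q[m]
    if len(q)<10: print(n,"none");continue
    A=np.c_[q[:,:2]-C,np.ones(len(q))];k=np.linalg.lstsq(A,q[:,2],rcond=None)[0]
    m2=(r<.025)&(Q[:,2]>.1215)&(Q[:,2]<.15)
    print(n,m.sum(),"z pct",np.percentile(q[:,2],[5,50,95]).round(4),"plane",k.round(4),"mid",((Q[m2].min(0)+Q[m2].max(0))/2).round(4),np.ptp(Q[m2],0).round(4))
s=manip.sense();print(s["ee_pos"],s["joints"].round(2))
```

```text
side 48 z pct [0.118  0.1225 0.1259] plane [-0.0314 -0.0109  0.122 ] mid [0.4625 0.1218 0.1251] [0.0322 0.0327 0.007 ]
wrist 730 z pct [0.1237 0.1254 0.1268] plane [-0.0049  0.0068  0.1253] mid [0.4639 0.1172 0.1248] [0.0346 0.0344 0.0058]
wrist 738 z pct [0.1238 0.1253 0.1268] plane [-0.0044  0.0015  0.1253] mid [0.4642 0.1173 0.1247] [0.0347 0.0344 0.0062]
top 91 z pct [0.121  0.1248 0.1278] plane [-0.0304 -0.0471  0.1246] mid [0.4652 0.1187 0.1255] [0.033  0.0388 0.0079]
[0.35711646 0.07154871 0.24648345] [ 0.14 -0.25 -0.48  1.09  0.07  2.89]
```

The plug is seated as before: z 0.1253, same centre, level. The left arm's outline is constant over its height in the side view. The right arm is hidden there, but the 49.5 mm closing shows both reached their stops. Handing in.

```bash
python3 -c "
from bench import manip
print(manip.sign_off())"
```

```text
the job is handed in; nothing more can be done
None
```

I swung both cam arms of the plugged coupler down together and closed them home, left the plug seated at its starting height, kept clear of the empty coupler, and handed the job in after about 11 s of robot time.

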